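Bring the tall lamp holder to the service mark and unscrew it

TASK

On the white spectrometer module, turn the lamp turret so that the tall lamp holder with the wing grip stands where the arrowhead on the deck's front edge (the service mark) points. Then, with the turret there, unscrew that holder anticlockwise (seen from above) all the way to its stop, about a quarter turn, and let go, leaving it loosened and still at the mark.

Things in the scene. Friction and masses are not known exactly. Their poses are not given: they have to be found in the camera images.
- turret (a joint): Angle (rad) of the turret, a flat aluminium disc 224 mm across, top 60 mm above the table, turning about a vertical axis. Grows anticlockwise seen from above; 0 = tall lamp holder exactly at the service mark. Starts between 0.65 and 1.45, so turn it clockwise. Steady friction 0.3 N m, no detents, stays where left. Four mounts stand on it, 90 degrees apart, 85 mm from its axis.
- turret_knob (a point): Grip point of the turret's central knob, on the turret's axis, 121 mm above the table. The knob is an upright black bar 46 mm long (along this point's x), 12 mm thick (y), from 100 to 140 mm above the table, on a round hub 36 mm across. The bar points midway between the mounts. The point turns with the turret; z is up.
- lamp_grip (a point): Grip point of the tall lamp holder's wing, on its vertical screw axis, 122 mm above the table. The wing is an upright black bar 36 mm long (this point's x), 12 mm thick (y), from 95 to 137 mm above the table, on a finned aluminium body 36 mm across, 42 at its foot. When tight, the bar points at the turret's axis. The point turns with the holder. It is the tallest of the mounts; z is up.
- lamp_holder (a joint): How far the tall lamp holder is unscrewed from the turret, rad: 0 = tight, growing anticlockwise seen from above, 1.4 = its stop (80 degrees). Starts between 0 and 0.1. Steady friction 0.12 N m; it rises 3.6 mm per rad, stays where left and does not come off.
- service_mark (a point): Black raised arrowhead, 46 mm wide, 4 mm high, on the deck's margin nearest the robot, pointing at the turret's axis. This point is 125 mm from the turret's axis, 50 mm above the table; its x axis points level through the turret's axis, z up. A mount at the mark stands on that line, 40 mm from this point.
- module: The fixed white module. Origin: under the turret's axis, on the table; x points away from the service mark, z up. Deck 280 mm wide, 45 mm high, from x = -155 mm; white housing from x = 135 to 245 mm, 130 mm high, a small box on top (to 160 mm). The other mounts are tight: short winged holder (top 93 mm above the table), round cap 44 mm across (93 mm), hexagonal plug with a stud (99 mm).

How it is judged (in metres and radians):
On the way, in this order (a step that is already met when the one before it is completed fails the run):
1. the turret is turned until the tall lamp holder is at the service mark (within 10 degrees), the holder still tight (less than 0.6 rad unscrewed) (value of joint turret between -0.175 and 0.175 rad and value of joint lamp_holder below 0.6 rad), for 0.2 s.
2. the tall lamp holder is unscrewed at least 1.15 rad (to within 14 degrees of its stop) with the turret still within 10 degrees of the mark (value of joint lamp_holder above 1.15 rad and value of joint turret between -0.175 and 0.175 rad), for 0.2 s.
At the end, for the whole second after the job is handed in: The tall lamp holder is unscrewed at least 1.15 rad (within 14 degrees of its stop), and it stands at the service mark: the turret is within 0.175 rad (10 degrees) of 0 and at rest (all of step 2 and velocity of joint turret between -0.1 and 0.1 rad/s); the robot touches nothing.
It also fails if it takes over 45 s, if anything falls off the work surface, if the arm or the gripper's body presses on something with over 40 N, if the wrist force passes 120 N, or if a joint passes its speed limit or range.

ROBOT

A 7-joint arm with a two-finger parallel gripper is mounted at the origin on the work surface. World frame = base frame: x ahead of the robot, y to its left, z up, the work surface at z = 0. Lengths are in m, angles in degrees, forces in N, time in s.
With the tool pointing down it reaches from about 0.4 to 0.85 m from the base axis. Payload 6.9 kg.
Tool frame: the origin (TCP) lies on the centre line of the jaws, within the pads' length; the fingertips stand 19 mm ahead of it and the grasp point (between the pads) is the TCP; z points along the fingers, x is the direction in which the jaws open and shut, and the axes are right-handed (so a half turn about z gives the same grasp; the last joint's range is limited). The gripper opens to 85 mm and grips with 20 to 120 N. Pads are 22 mm wide; open, the fingers measure 114 mm over their backs; the gripper's body (76 mm by 85 mm) begins 54 mm behind the grasp point. The pads swing forward as they close: fully open they stand 13 mm farther back than shut.
Start: joints at [82.076, 29.078, -13.613, 85.955, 7.202, 65.827, -8.869], TCP at [0.151, -0.607, 0.25] pointing down, gripper open.
Joint ranges: [-176.47, 176.47], [-13.61, 117.27], [-81.72, 77.17], [0.22, 143.17], [-87.28, 267.28], [10, 112.55], [-165.47, 165.47]. Speed limits (degrees/s): [136.94, 136.94, 180, 180, 180, 180, 180].

INTERFACE

Orientations are given as a 3x3 rotation matrix whose columns are the frame's x, y, z axes.
In Python, from plant import r, camera gives the robot as it stands. The module is installed in compiled form; this text tells all that it offers.
- The arm moves only by the tool servo_tool, never from a script. Its argument "commands" is a list of rows, each a list of 3 entries, a list of its own where there are three numbers: the shift along the tool's x, y, z in cm, then the turn about the tool's z in rad, then the gripper's target within -1 to 1 (shut at 1, half-way at 0, fully open at -1). In form: [[[dx, dy, dz], yaw, gripper], ...]. A call has 1 to 20 rows; each row shifts and turns the commanded pose from where the row before left it, along the tool's axes as they then stand; what a row does not reach is not made up. A row lasts 1/12 s, in which the tool goes at most 41.7 mm and 7.16 degrees, less where a joint would pass 70% of its speed; a pose out of reach is approached as far as the arm can. A call is refused whole if a number of a shift passes 4.17 or a number of a turn 0.125, either way. A call with a gripper value outside its range is refused whole. The fingers move at their own pace and stop on an object; the grip force is fixed at half the most. Time passes only in rows, so rows that do not move let the fingers close. It gives the time, the measured TCP pose, the force and the opening at its end, in the units of the state.
- r.observe(): the state, without advancing time (a new reading comes with each control period).
- camera(name): name is "side" or "top"; returns a dict with "pixels" (400x640x3 uint8, red, green, blue), "fx", "fy", "cx", "cy" (pixels), "k1" (the pictures are not rectified: a ray, as slopes to the right and down, at radius r is drawn at 1 + k1 r^2 times it, then the intrinsics apply), "R" (3x3) and "t" (3): a world point X has camera coordinates R X + t. Camera axes: x right, y down, z forward; pixel columns grow to the right and rows downward; lengths in m; the calibration is good to about 2 mm. A picture is of the moment at which its call begins. There is no depth.
- r.job_done(): hands the job in, once; it reports no verdict.
The state is a dict: "time_s": time; "q": joint angles; "qvel": joint speeds; "joint_torque": joint torques, N m; "tool_pos": TCP position; "orientation": TCP orientation; "ft_force": force on the tool from outside, world axes, zero at the start; "moment": the same for the moment, N m; "finger_gap": finger opening in m.
Only numpy, scipy, OpenCV 4.12 (cv2) and the standard library are available. Lean on these libraries where they do the work, as an engineer would, in place of code of your own. Each camera call takes 0.05 s, during which the arm holds its last target.

## Working session

There is one attempt and no reset: what is moved stays moved. The work goes in short steps, Python scripts to look and compute and a tool call to move; the robot and the scene stay as the last step left them, time stands still between calls to the robot, and variables do not carry over. Pictures are saved under pics/ and viewed, and the job is handed in when it is done.

Besides the shell and the picture viewer there is one more tool, called as name(argument=value, ...), one argument or row to a line, values as JSON. servo_tool: Moves the arm, as the interface text tells. Its arguments: {"type":"object","properties":{"commands":{"type":"array","items":{"type":"array"}}},"required":["commands"]}

```bash
mkdir -p pics; python3 - <<'E'
from plant import r,camera
import cv2,json
o=r.observe();print(o['time_s'],o['tool_pos'],o['orientation'],o['finger_gap'],o['ft_force'])
for n in('side','top'):
    c=camera(n);cv2.imwrite(f'pics/{n}0.png',c['pixels'][:,:,::-1])
    print(n,{k:(v if k!='pixels' else 0) for k,v in c.items()})
E
```

```text
0.0 [ 0.15070553 -0.60607439  0.24940645] [[ 2.41455834e-01 -9.70411707e-01 -4.46227832e-04]
 [-9.70410116e-01 -2.41456246e-01  1.75754417e-03]
 [-1.81328594e-03  8.65470808e-06 -9.99998356e-01]] 0.08513572495778042 [-0.72141029  0.29214323  0.14832389]
side {'pixels': 0, 'fx': 395.7103536679357, 'fy': 395.7103536679357, 'cx': 319.7640569122487, 'cy': 198.81648432131666, 'k1': -0.07803188304415369, 'R': array([[-0.89230087, -0.45133127, -0.00996182],
       [-0.25739302,  0.52675758, -0.81010819],
       [ 0.37087462, -0.72029615, -0.58619577]]), 't': array([0.47269183, 0.20994278, 0.5492682 ])}
top {'pixels': 0, 'fx': 412.97090393582965, 'fy': 412.97090393582965, 'cx': 316.86916460514544, 'cy': 205.49397591443724, 'k1': -0.009616874099974243, 'R': array([[-0.01511685, -0.99987936,  0.00357143],
       [-0.99681098,  0.01479037, -0.07841633],
       [ 0.07835404, -0.00474545, -0.9969143 ]]), 't': array([0.02042023, 0.51798619, 0.69943641])}
```

View pics/side0.png

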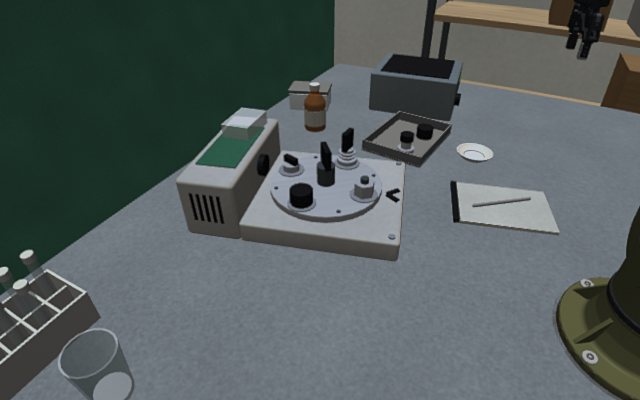

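View pics/top0.png

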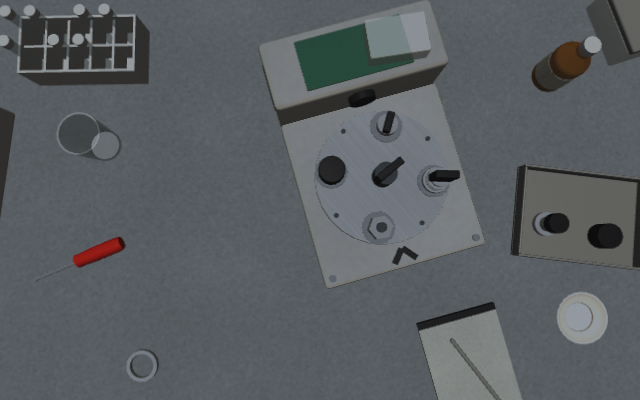

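The side view shows the module with the knob bar at about (326,160), the tall holder's wing at (347,140) and the arrow at (393,195). In the top view the disc centre is near (382,178), the tall holder (435,180), the arrow (405,255). Next I'll zoom in to measure.

```bash
cat >h.py <<'E'
import numpy as np,cv2
from plant import r,camera
def und(c,uv):
    K=np.array([[c['fx'],0,c['cx']],[0,c['fy'],c['cy']],[0,0,1]])
    return cv2.undistortPoints(np.array(uv,float).reshape(-1,1,2),K,np.array([c['k1'],0,0,0,0.]))[:,0]
def ray(c,uv):
    n=und(c,uv);d=np.c_[n,np.ones(len(n))]@c['R'];return -c['R'].T@c['t'],d
def plane(c,uv,z):
    o,d=ray(c,uv);return o+d*((z-o[2])/d[:,2])[:,None]
def tri(ca,a,cb,b):
    o1,d1=ray(ca,[a]);o2,d2=ray(cb,[b]);d1=d1[0];d2=d2[0]
    s,*_=np.linalg.lstsq(np.c_[d1,-d2],o2-o1,rcond=None)
    p,q=o1+s[0]*d1,o2+s[1]*d2;return (p+q)/2,np.linalg.norm(p-q)
def proj(c,X):
    K=np.array([[c['fx'],0,c['cx']],[0,c['fy'],c['cy']],[0,0,1]])
    return cv2.projectPoints(np.array(X,float).reshape(-1,1,3),cv2.Rodrigues(c['R'])[0],c['t'],K,np.array([c['k1'],0,0,0,0.]))[0][:,0]
E
python3 - <<'E'
import cv2
a=cv2.imread('pics/side0.png')[115:215,230:410];cv2.imwrite('pics/side0z.png',cv2.resize(a,None,fx=4.4,fy=4.4,interpolation=cv2.INTER_CUBIC))
a=cv2.imread('pics/top0.png')[95:275,300:490];cv2.imwrite('pics/top0z.png',cv2.resize(a,None,fx=3.2,fy=3.2,interpolation=cv2.INTER_CUBIC))
for n in('side','top'):
    g=cv2.imread(f'pics/{n}0.png').max(2)
    m=(g<45).astype('uint8')
    k,l,s,c=cv2.connectedComponentsWithStats(m)
    x0,x1,y0,y1=(230,410,115,215) if n=='side' else (300,490,85,275)
    for i in range(1,k):
        if s[i,4]>15 and x0<c[i][0]<x1 and y0<c[i][1]<y1: 
            p=cv2.findNonZero((l==i).astype('uint8'));print(n,s[i],c[i].round(1),cv2.minAreaRect(p))
E
```

```text
side [363 127  88  39 577] [403.6 151.1] ((408.6310729980469, 150.24327087402344), (32.751075744628906, 89.07249450683594), 80.85836029052734)
side [342 128  12  25 215] [347.1 139.6] ((347.00347900390625, 139.95863342285156), (10.795912742614746, 24.332326889038086), 4.763641834259033)
side [400 131  14  13 136] [406.5 136.9] ((406.44232177734375, 136.7884521484375), (12.551432609558105, 11.570852279663086), 11.309932708740234)
side [318 142  17  44 484] [325.6 167.1] ((326.0, 163.5), (43.0, 16.0), 90.0)
side [256 154  14  23 255] [262.8 164.5] ((262.5, 165.0), (22.0, 13.0), 90.0)
side [284 155  14  11  97] [290.8 159.7] ((290.70001220703125, 159.60000610351562), (15.205260276794434, 6.7082037925720215), 26.56505012512207)
side [361 180   7   4  23] [364.2 181.3] ((364.0, 181.5), (3.0, 6.0), 90.0)
side [290 184  23  24 483] [300.9 195.5] ((301.0, 195.5), (23.0, 22.0), 90.0)
side [386 189  13  13  77] [392.4 194.7] ((392.0, 195.0), (12.0, 12.0), 90.0)
top [347  77  78  30 657] [376.7  93.4] ((385.2547302246094, 90.6415023803711), (15.109660148620605, 78.15814971923828), 74.05460357666016)
top [383 111  12  25 164] [388.2 122.7] ((388.0754699707031, 123.23583984375), (7.1427483558654785, 24.312816619873047), 15.945395469665527)
top [319 156  26  29 593] [331.3 169.9] ((331.5, 170.0), (28.0, 25.0), 90.0)
top [372 157  32  30 340] [386.2 172.3] ((389.2000427246094, 172.89999389648438), (19.677398681640625, 35.329872131347656), 63.43495178222656)
top [429 170  31  12 302] [443.5 175.6] ((444.0, 175.5), (30.0, 11.0), 0.0)
top [393 246  25  18 160] [403.4 254.1] ((403.6461181640625, 253.6260528564453), (14.506298065185547, 24.997940063476562), 74.47589111328125)
```

View pics/side0z.png

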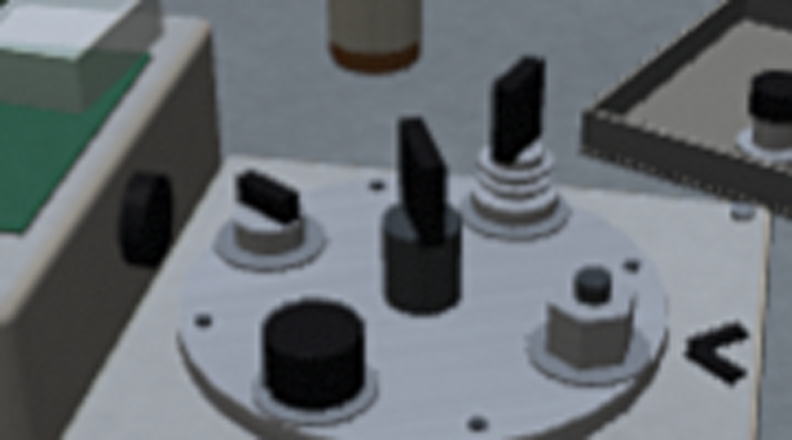

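View pics/top0z.png

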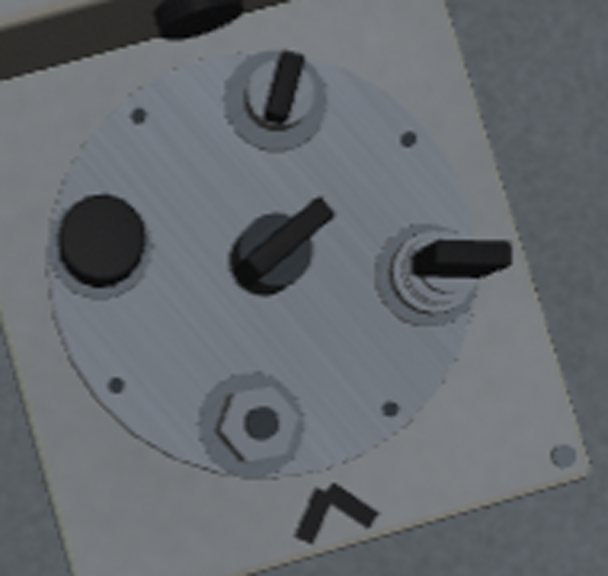

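Top zoom: four disc screws at (138,117), (408,139), (390,409), (116,385), the knob top from (247,270) to (322,205), and the arrow apex at about (328,488). I'll triangulate these.

```bash
python3 - <<'E'
from h import *
ct=camera('top');cs=camera('side')
T=lambda p:(np.array(p)+.5)/3.2+[300,95]-.5
S=lambda p:(np.array(p)+.5)/4.4+[230,115]-.5
np.set_printoptions(precision=4,suppress=True)
sc=plane(ct,[T(p) for p in[(138,117),(408,139),(390,409),(116,385)]],.06)
c=sc.mean(0);print('axis',c,np.linalg.norm(sc-c,axis=1),np.degrees(np.arctan2(*(sc-c)[:,1::-1].T)))
ss=plane(cs,[S(p) for p in[(376,186),(631,266),(477,424),(203,321)]],.06);c2=ss.mean(0);print('axis side',c2,np.degrees(np.arctan2(*(ss-c2)[:,1::-1].T)))
# screw heights by two views
for a,b in(((138,117),(203,321)),((408,139),(376,186)),((390,409),(631,266)),((116,385),(477,424))): print('screw',tri(ct,T(a),cs,S(b)))
k1=tri(ct,T((322,206)),cs,S((408,121)));k2=tri(ct,T((247,270)),cs,S((435,178)));print('knob ends',k1,k2,(k1[0]+k2[0])/2)
# wing top: top face ends
w1=tri(ct,T((508,247)),cs,S((520,62)));print('wing',tri(ct,T((422,248)),cs,S((495,83))),tri(ct,T((510,248)),cs,S((540,62))))
ap=plane(ct,[T((328,487)),T((302,540)),T((373,522))],.049);print('arrow',ap)
v=c-ap[0];print('mark dir',np.degrees(np.arctan2(v[1],v[0])),np.linalg.norm(v))
m=(ap[1]+ap[2])/2;v=c-m;print(np.degrees(np.arctan2(v[1],v[0])),np.linalg.norm(v))
e=plane(ct,[T((588,477)),T((247,576)),T((445,0))],.045);print('front edge',np.degrees(np.arctan2(*(e[1]-e[0])[1::-1])),'side edge',np.degrees(np.arctan2(*(e[2]-e[0])[1::-1])))
E
```

```text
axis [ 0.562  -0.0956  0.06  ] [0.0996 0.1001 0.0999 0.0998] [  39.4184  -50.7415 -140.795   129.1218]
axis side [ 0.5655 -0.0971  0.06  ] [ -50.6711 -140.8283  129.264    39.0959]
screw (array([ 0.6397, -0.0315,  0.0623]), np.float64(0.002991818489820986))
screw (array([ 0.6261, -0.1721,  0.0619]), np.float64(0.0027197037930896226))
screw (array([ 0.4856, -0.1578,  0.0621]), np.float64(0.00239175213538798))
screw (array([ 0.5   , -0.0177,  0.0617]), np.float64(0.0022314145557051357))
knob ends (array([ 0.5767, -0.1098,  0.1391]), np.float64(0.0025929155773551796)) (array([ 0.5476, -0.0754,  0.1354]), np.float64(0.0014218973076947322)) [ 0.5622 -0.0926  0.1373]
wing (array([ 0.5557, -0.1544,  0.1421]), np.float64(0.0015900272070633829)) (array([ 0.5544, -0.1985,  0.1338]), np.float64(0.0028006395213564907))
arrow [[ 0.4449 -0.1279  0.049 ]
 [ 0.4178 -0.1136  0.049 ]
 [ 0.4265 -0.1507  0.049 ]]
mark dir 15.430170252882215 0.12190730329374848
14.650795062909452 0.14491099248497966
front edge 105.04610974559236 side edge 14.23699402012704
```

Both views agree on the axis at about (0.563, -0.096), module yaw about 14.8°, knob top near 0.138 and screw plane near 0.062, as the text says. The tall holder is at -95.7° from the axis and the mark at -165.2°, so the turret stands at about 1.21 rad. Next I move over the knob.

servo_tool(
  commands=[
    [[-1.6,-2.1,0],0,-1],
    [[-1.6,-2.1,0],0,-1],
    [[-1.6,-2.1,0],0,-1],
    [[-1.6,-2.1,0],0,-1],
    [[-1.6,-2.1,0],0,-1],
    [[-1.6,-2.1,0],0,-1],
    [[-1.6,-2.1,0],0,-1],
    [[-1.6,-2.1,0],0,-1],
    [[-1.6,-2.1,0],0,-1],
    [[-1.6,-2.1,0],0,-1],
    [[-1.6,-2.1,0],0,-1],
    [[-1.6,-2.1,0],0,-1],
    [[-1.6,-2.1,0],0,-1],
    [[-1.6,-2.1,0],0,-1],
    [[-1.6,-2.1,0],0,-1],
    [[-1.6,-2.1,0],0,-1],
    [[-1.6,-2.1,0],0,-1],
    [[-1.6,-2.1,0],0,-1],
    [[-1.6,-2.1,0],0,-1],
    [[-1.6,-2.1,0],0,-1],
  ],
)

```text
time_s: 1.87
tool_pos: [0.4818, -0.1935, 0.2503]
orientation: [[0.241, -0.97, -0.0], [-0.97, -0.241, -0.0], [-0.0, 0.0, -1.0]]
ft_force: [0.2, -0.7, 0.0]
finger_gap: 0.0856
```

servo_tool(
  commands=[
    [[0,0,0],-0.12,-1],
    [[0,0,0],-0.12,-1],
    [[0,0,0],-0.12,-1],
    [[0,0,0],-0.12,-1],
    [[0,0,0],-0.12,-1],
    [[0,0,0],-0.12,-1],
    [[0,0,0],-0.12,-1],
    [[0,0,0],-0.12,-1],
    [[0,0,0],-0.12,-1],
    [[0,0,0],-0.12,-1],
    [[0,0,0],-0.12,-1],
    [[0,0,0],-0.12,-1],
    [[0,0,0],-0.12,-1],
    [[0,0,0],-0.12,-1],
    [[0,0,0],-0.12,-1],
    [[0,0,0],-0.12,-1],
    [[0,0,0],-0.08,-1],
    [[0,0,0],0,-1],
    [[0,0,0],0,-1],
  ],
)

```text
time_s: 3.45
tool_pos: [0.481, -0.1947, 0.2501]
orientation: [[0.784, 0.621, -0.0], [0.621, -0.784, 0.0], [-0.0, -0.001, -1.0]]
ft_force: [-0.1, -0.3, 0.4]
finger_gap: 0.0856
```

```bash
cat >>h.py <<'E'
def go(x,y,z,yaw=None):
    o=r.observe();R=np.array(o['orientation']);d=R.T@(np.array([x,y,z])-o['tool_pos'])*100
    yw=np.degrees(np.arctan2(R[1,0],R[0,0]))
    print('t',o['time_s'],'pos',np.round(o['tool_pos'],4),'yaw',round(yw,2),'tilt',np.round(R[:2,2],4),'q',np.round(o['q'],1),'F',np.round(o['ft_force'],1),'M',np.round(o['moment'],2),'gap',round(o['finger_gap'],4))
    print('shift cm',np.round(d,2),'turn rad', None if yaw is None else round(-np.radians((yaw-yw+180)%360-180),3))
E
python3 -c "
from h import *
go(.563,-.096,.2,39.3)"
```

```text
t 3.45 pos [ 0.481  -0.1947  0.2501] yaw 38.39 tilt [-0.0003  0.0004] q [ 53.9  25.4 -51.  101.5  21.8  63.7  34. ] F [-0.1 -0.3  0.4] M [ 0.02 -0.02 -0.01] gap 0.0856
shift cm [12.56 -2.65  5.01] turn rad -0.016
```

servo_tool(
  commands=[
    [[2.1,-0.44,0],-0.016,-1],
    [[2.1,-0.44,0.5],0,-1],
    [[2.1,-0.44,0.5],0,-1],
    [[2.1,-0.44,1],0,-1],
    [[2.1,-0.44,1],0,-1],
    [[2.06,-0.45,1],0,-1],
    [[0,0,0.5],0,-1],
    [[0,0,0],0,-1],
    [[0,0,0],0,-1],
  ],
)

```text
time_s: 4.2
tool_pos: [0.5611, -0.0951, 0.2051]
orientation: [[0.773, 0.635, -0.001], [0.635, -0.773, -0.001], [-0.001, -0.0, -1.0]]
ft_force: [0.0, -0.5, -0.2]
finger_gap: 0.0856
```

```bash
python3 -c "
from h import *
go(.563,-.096,.123,39.3)
c=camera('side');a=c['pixels'][60:260,200:440,::-1];cv2.imwrite('pics/s1.png',cv2.resize(a,None,fx=3,fy=3,interpolation=cv2.INTER_CUBIC))"
```

```text
t 4.2 pos [ 0.5611 -0.0951  0.2051] yaw 39.39 tilt [-0.0012 -0.0006] q [ 37.1  32.2 -48.   98.1  26.7  61.9  19.9] F [ 0.  -0.5 -0.2] M [ 0.02  0.03 -0.  ] gap 0.0856
shift cm [0.1 0.2 8.2] turn rad 0.001
```

View pics/s1.png

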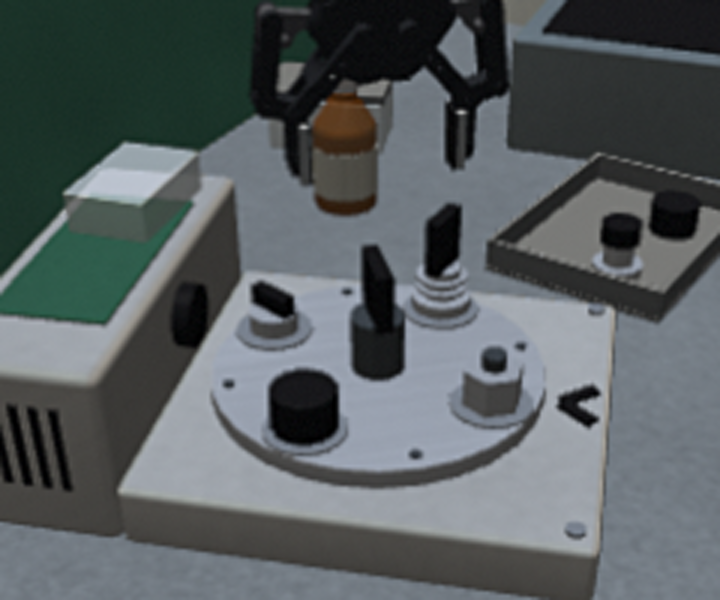

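The jaws straddle the knob bar (378,285), opened across it, with fingertips near (303,175) and (458,165) and clear room around. I'll descend and close.

servo_tool(
  commands=[
    [[0.1,0.2,1],0,-1],
    [[0,0,1],0,-1],
    [[0,0,1],0,-1],
    [[0,0,1],0,-1],
    [[0,0,1],0,-1],
    [[0,0,1],0,-1],
    [[0,0,1],0,-1],
    [[0,0,1],0,-1],
    [[0,0,0.2],0,-1],
    [[0,0,0],0,-1],
    [[0,0,0],0,1],
    [[0,0,0],0,1],
    [[0,0,0],0,1],
    [[0,0,0],0,1],
    [[0,0,0],0,1],
    [[0,0,0],0,1],
    [[0,0,0],0,1],
    [[0,0,0],0,1],
    [[0,0,0],0,1],
    [[0,0,0],0,1],
  ],
)

```text
time_s: 5.92
tool_pos: [0.5633, -0.0958, 0.1237]
orientation: [[0.772, 0.635, -0.0], [0.635, -0.772, -0.001], [-0.001, 0.0, -1.0]]
ft_force: [-3.8, -0.9, 5.2]
finger_gap: 0.0112
```

```bash
python3 -c "
from h import *
go(.563,-.096,.123,-30.2)"
```

```text
t 5.9167 pos [ 0.5633 -0.0958  0.1237] yaw 39.44 tilt [-0.0003 -0.0007] q [ 34.5  37.3 -44.3 103.5  32.2  52.7  15.2] F [-3.8 -0.9  5.2] M [-0.19  0.46 -0.2 ] gap 0.0112
shift cm [-0.04 -0.01  0.07] turn rad 1.215
```

Gripped on the bar (gap about 12 mm, small forces). Turning clockwise by 1.215 rad.

servo_tool(
  commands=[
    [[0,0,0],0.04,1],
    [[0,0,0],0.07,1],
    [[0,0,0],0.07,1],
    [[0,0,0],0.07,1],
    [[0,0,0],0.07,1],
    [[0,0,0],0.07,1],
    [[0,0,0],0.07,1],
    [[0,0,0],0.07,1],
    [[0,0,0],0.07,1],
    [[0,0,0],0.07,1],
    [[0,0,0],0.07,1],
    [[0,0,0],0.07,1],
    [[0,0,0],0.07,1],
    [[0,0,0],0.07,1],
    [[0,0,0],0.07,1],
    [[0,0,0],0.07,1],
    [[0,0,0],0.07,1],
    [[0,0,0],0.055,1],
    [[0,0,0],0,1],
    [[0,0,0],0,1],
  ],
)

```text
time_s: 7.58
tool_pos: [0.5623, -0.0958, 0.1236]
orientation: [[0.864, -0.503, -0.002], [-0.503, -0.864, -0.001], [-0.001, 0.002, -1.0]]
ft_force: [-6.9, -1.2, 8.0]
finger_gap: 0.0114
```

```bash
python3 -c "
from h import *
go(.563,-.096,.123,-30.2)
for n in('side','top'):
  c=camera(n);s=(slice(100,270),slice(210,420)) if n=='side' else (slice(90,290),slice(290,500))
  cv2.imwrite(f'pics/{n}2.png',c['pixels'][...,::-1])
  cv2.imwrite(f'pics/{n}2z.png',cv2.resize(c['pixels'][s][...,::-1],None,fx=3,fy=3,interpolation=cv2.INTER_CUBIC))"
```

```text
t 7.5833 pos [ 0.5623 -0.0958  0.1236] yaw -30.2 tilt [-0.0021 -0.001 ] q [ 23.   33.1 -24.7 103.7  18.2  47.3 -40.8] F [-6.9 -1.2  8. ] M [-0.11  1.04 -0.31] gap 0.0114
shift cm [ 0.07 -0.02  0.06] turn rad -0.0
```

View pics/side2z.png

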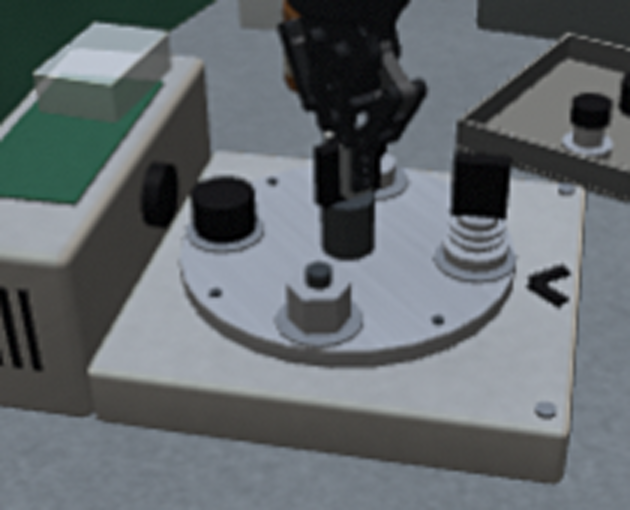

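View pics/top2z.png

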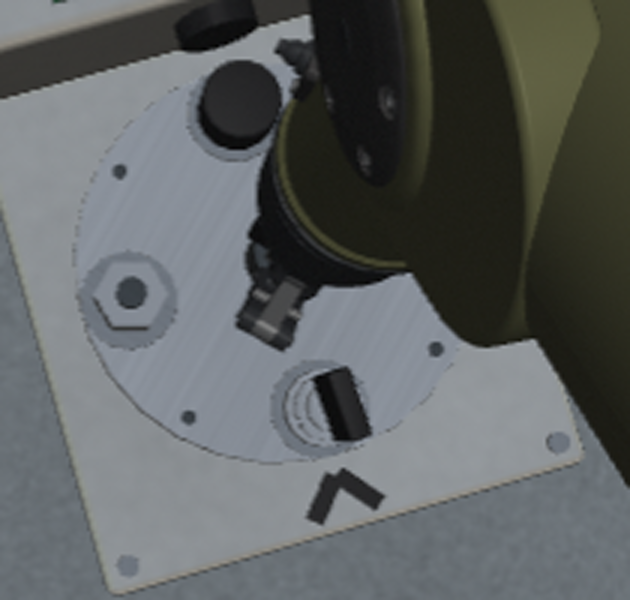

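The holder now stands by the arrow (top zoom: holder base (318,407), screws (120,172), (188,418), (436,349)). I'll check the angle and wing position.

```bash
python3 - <<'E'
from h import *
np.set_printoptions(precision=4,suppress=True)
ct=camera('top');cs=camera('side')
T=lambda p:(np.array(p)+.5)/3+[290,90]-.5
S=lambda p:(np.array(p)+.5)/3+[210,100]-.5
p=plane(ct,[T(a) for a in[(120,172),(188,418),(436,349)]],.06)
c=(p[0]+p[2])/2;d=p-c;print(c,np.degrees(np.arctan2(d[:,1],d[:,0])),np.linalg.norm(d,axis=1))
# wing top face ends in top view: inner (335,373), outer (358,440)? two views
g=cv2.cvtColor(cv2.imread('pics/top2z.png')[350:460,290:390],cv2.COLOR_BGR2GRAY);cv2.imwrite('pics/w.png',cv2.resize(cv2.convertScaleAbs(g,alpha=2.5),None,fx=5,fy=5))
g=cv2.cvtColor(cv2.imread('pics/side2z.png')[130:290,420:540],cv2.COLOR_BGR2GRAY);cv2.imwrite('pics/ws.png',cv2.resize(cv2.convertScaleAbs(g,alpha=2.5),None,fx=3.5,fy=3.5))
E
```

```text
[ 0.5619 -0.0959  0.06  ] [  59.5485  149.3216 -120.4515] [0.0998 0.1004 0.0998]
```

View pics/w.png

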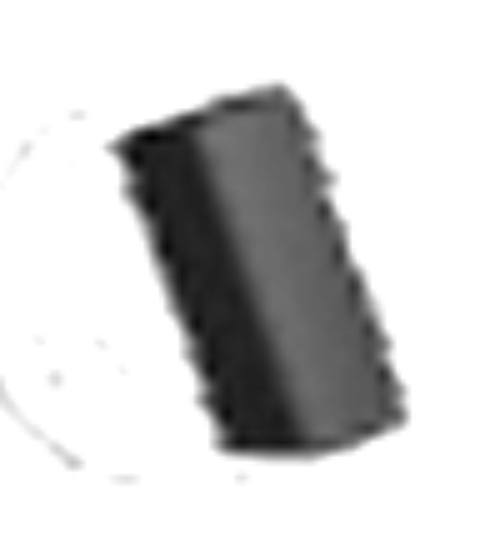

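View pics/ws.png

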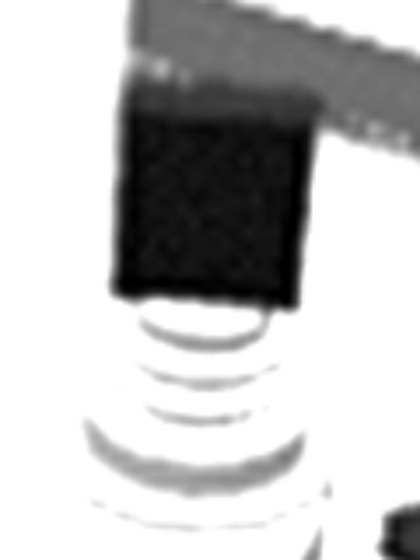

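```bash
python3 - <<'E'
from h import *
np.set_printoptions(precision=4,suppress=True)
ct=camera('top');cs=camera('side')
T=lambda p:((np.array(p)+.5)/5-.5+[290,350]+.5)/3+[290,90]-.5
S=lambda p:((np.array(p)+.5)/3.5-.5+[420,130]+.5)/3+[210,100]-.5
print('two-view',tri(ct,T((299,275)),cs,S((221,110))))
e=plane(ct,[T((243,112)),T((357,437)),T((299,275))],.137);d=e[0]-e[1];print(e,np.degrees(np.arctan2(d[1],d[0])),np.linalg.norm(d))
a=np.radians(194.7);print('from axis',.5625+.085*np.cos(a),-.096+.085*np.sin(a))
E
```

```text
two-view (array([ 0.4803, -0.1164,  0.1349]), np.float64(0.002012446132166577))
[[ 0.4953 -0.1114  0.137 ]
 [ 0.4636 -0.1214  0.137 ]
 [ 0.4793 -0.1163  0.137 ]] 17.64073219029178 0.033250427736196894
from axis 0.4802822410140505 -0.11756942528970847
```

Turret error is about 0.3° (holder at 194.5°, mark 194.8°). The wing is centred at (0.480,-0.117), top 0.135, bar at about 16°. I'll release the knob and lift.

servo_tool(
  commands=[
    [[0,0,0],0,-1],
    [[0,0,0],0,-1],
    [[0,0,0],0,-1],
    [[0,0,0],0,-1],
    [[0,0,0],0,-1],
    [[0,0,0],0,-1],
    [[0,0,-1],0,-1],
    [[0,0,-1.2],0,-1],
    [[0,0,-1.2],0,-1],
    [[0,0,-1.2],0,-1],
    [[0,0,-1.2],0,-1],
    [[0,0,-1.2],0,-1],
    [[0,0,0],0.09,-1],
    [[0,0,0],0.11,-1],
    [[0,0,0],0.11,-1],
    [[0,0,0],0.11,-1],
    [[0,0,0],0.11,-1],
    [[0,0,0],0.11,-1],
    [[0,0,0],0.11,-1],
    [[0,0,0],0,-1],
  ],
)

```text
time_s: 9.55
tool_pos: [0.5638, -0.0951, 0.1941]
orientation: [[0.286, -0.958, 0.001], [-0.958, -0.286, 0.0], [0.0, -0.001, -1.0]]
ft_force: [0.7, -0.1, 0.7]
finger_gap: 0.0858
```

```bash
python3 -c "
from h import *
go(.480,-.117,.19,-73.8)"
```

```text
t 9.55 pos [ 0.5638 -0.0951  0.1941] yaw -73.37 tilt [0.0008 0.    ] q [ 17.   27.4 -15.   98.9   8.4  54.7 -74.6] F [ 0.7 -0.1  0.7] M [-0.02 -0.04  0.03] gap 0.0858
shift cm [-0.3   8.65  0.4 ] turn rad 0.008
```

servo_tool(
  commands=[
    [[-0.05,1.4,0],0,-1],
    [[-0.05,1.5,0],0,-1],
    [[-0.05,1.5,0],0,-1],
    [[-0.05,1.5,0],0,-1],
    [[-0.05,1.5,0],0,-1],
    [[-0.05,1.25,0],0,-1],
    [[0,0,0],0,-1],
    [[0,0,0],0,-1],
  ],
)

```text
time_s: 10.22
tool_pos: [0.4801, -0.1179, 0.194]
orientation: [[0.292, -0.956, 0.001], [-0.956, -0.292, -0.0], [0.001, -0.001, -1.0]]
ft_force: [0.7, -0.6, 0.7]
finger_gap: 0.0853
```

```bash
python3 -c "
from h import *
go(.480,-.117,.123,-73.8)
for n in('side','top'):
  c=camera(n);s=(slice(80,250),slice(210,420)) if n=='side' else (slice(90,290),slice(290,500))
  cv2.imwrite(f'pics/{n}3z.png',cv2.resize(c['pixels'][s][...,::-1],None,fx=3,fy=3,interpolation=cv2.INTER_CUBIC))"
```

```text
t 10.2167 pos [ 0.4801 -0.1179  0.194 ] yaw -73.0 tilt [ 0.001  -0.0002] q [ 22.2  21.2 -15.5 110.    7.3  49.7 -70. ] F [ 0.7 -0.6  0.7] M [ 0.01 -0.04  0.02] gap 0.0853
shift cm [-0.09 -0.01  7.1 ] turn rad 0.014
```

View pics/side3z.png

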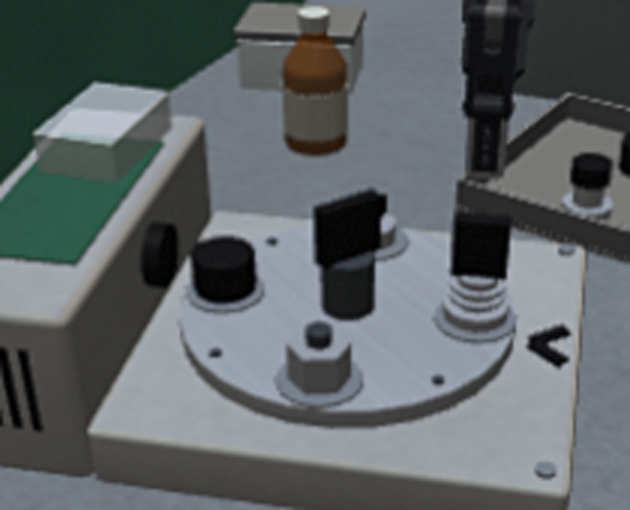

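View pics/top3z.png

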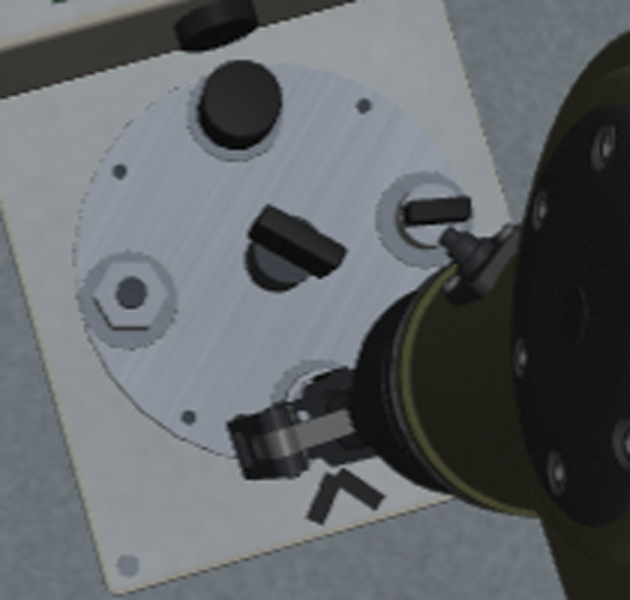

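The turret has not moved (screws at the same pixels), and the gripper stands above the wing (480,240 in the side zoom), jaws across it. Descend and close.

servo_tool(
  commands=[
    [[-0.09,0,1],0.01,-1],
    [[0,0,1],0,-1],
    [[0,0,1],0,-1],
    [[0,0,1],0,-1],
    [[0,0,1],0,-1],
    [[0,0,1],0,-1],
    [[0,0,1],0,-1],
    [[0,0,0],0,-1],
    [[0,0,0],0,-1],
    [[0,0,0],0,1],
    [[0,0,0],0,1],
    [[0,0,0],0,1],
    [[0,0,0],0,1],
    [[0,0,0],0,1],
    [[0,0,0],0,1],
    [[0,0,0],0,1],
    [[0,0,0],0,1],
    [[0,0,0],0,1],
    [[0,0,0],0,1],
    [[0,0,0],0,1],
  ],
)

```text
time_s: 11.98
tool_pos: [0.4798, -0.1166, 0.1235]
orientation: [[0.281, -0.96, 0.0], [-0.96, -0.281, 0.0], [-0.0, -0.0, -1.0]]
ft_force: [-0.9, 1.5, 4.5]
finger_gap: 0.0111
```

```bash
python3 -c "
from h import *
go(.480,-.117,.123,8)"
```

```text
t 11.9833 pos [ 0.4798 -0.1166  0.1235] yaw -73.68 tilt [0.0002 0.0001] q [ 20.6  26.5 -13.9 115.1   9.7  39.4 -73.2] F [-0.9  1.5  4.5] M [0.32 0.29 0.01] gap 0.0111
shift cm [ 0.04 -0.01  0.05] turn rad -1.426
```

servo_tool(
  commands=[
    [[0,0,-0.025],-0.07,1],
    [[0,0,-0.025],-0.07,1],
    [[0,0,-0.025],-0.07,1],
    [[0,0,-0.025],-0.07,1],
    [[0,0,-0.025],-0.07,1],
    [[0,0,-0.025],-0.07,1],
    [[0,0,-0.025],-0.07,1],
    [[0,0,-0.025],-0.07,1],
    [[0,0,-0.025],-0.07,1],
    [[0,0,-0.025],-0.07,1],
    [[0,0,-0.025],-0.07,1],
    [[0,0,-0.025],-0.07,1],
    [[0,0,-0.025],-0.07,1],
    [[0,0,-0.025],-0.07,1],
    [[0,0,-0.025],-0.07,1],
    [[0,0,-0.025],-0.07,1],
    [[0,0,-0.025],-0.07,1],
    [[0,0,-0.025],-0.07,1],
    [[0,0,0],0,1],
    [[0,0,0],0,1],
  ],
)

```text
time_s: 13.65
tool_pos: [0.4804, -0.1171, 0.128]
orientation: [[1.0, -0.028, 0.001], [-0.028, -1.0, -0.0], [0.001, -0.0, -1.0]]
ft_force: [1.1, -0.9, 4.6]
finger_gap: 0.0111
```

```bash
python3 -c "
from h import *
go(.480,-.117,.128,4.7)"
```

```text
t 13.65 pos [ 0.4804 -0.1171  0.128 ] yaw -1.62 tilt [ 0.0015 -0.    ] q [ 34.9  28.9 -35.1 114.6  23.8  43.5 -16. ] F [ 1.1 -0.9  4.6] M [-0.11 -0.29  0.08] gap 0.0111
shift cm [-0.04 -0.01 -0.  ] turn rad -0.11
```

About 1.29 rad unscrewed with no rise in the wrist moment yet. Creeping on to the stop.

servo_tool(
  commands=[
    [[0,0,-0.01],-0.03,1],
    [[0,0,-0.01],-0.03,1],
    [[0,0,-0.01],-0.03,1],
    [[0,0,0],-0.02,1],
    [[0,0,0],0,1],
    [[0,0,0],0,1],
  ],
)

```text
time_s: 14.15
tool_pos: [0.4804, -0.1171, 0.1284]
orientation: [[0.996, 0.084, 0.001], [0.084, -0.996, -0.0], [0.001, 0.0, -1.0]]
ft_force: [2.5, -0.7, 5.2]
finger_gap: 0.0113
```

```bash
python3 -c "
from h import *
go(.480,-.117,.128,4.7)
for n in('side','top'):
  c=camera(n);s=(slice(80,250),slice(210,420)) if n=='side' else (slice(90,290),slice(290,500))
  cv2.imwrite(f'pics/{n}4z.png',cv2.resize(c['pixels'][s][...,::-1],None,fx=3,fy=3,interpolation=cv2.INTER_CUBIC))"
```

```text
t 14.15 pos [ 0.4804 -0.1171  0.1284] yaw 4.82 tilt [ 0.0014 -0.0002] q [ 36.1  29.2 -37.  114.6  25.   44.  -10.9] F [ 2.5 -0.7  5.2] M [-0.34 -0.76 -0.24] gap 0.0113
shift cm [-0.04 -0.01  0.04] turn rad 0.002
```

View pics/side4z.png

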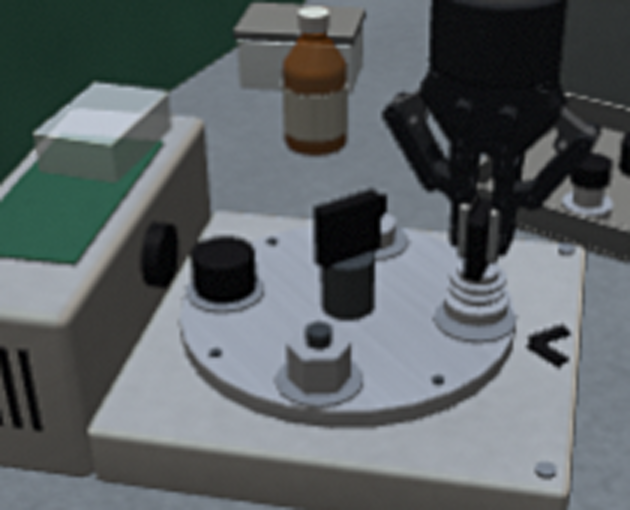

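View pics/top4z.png

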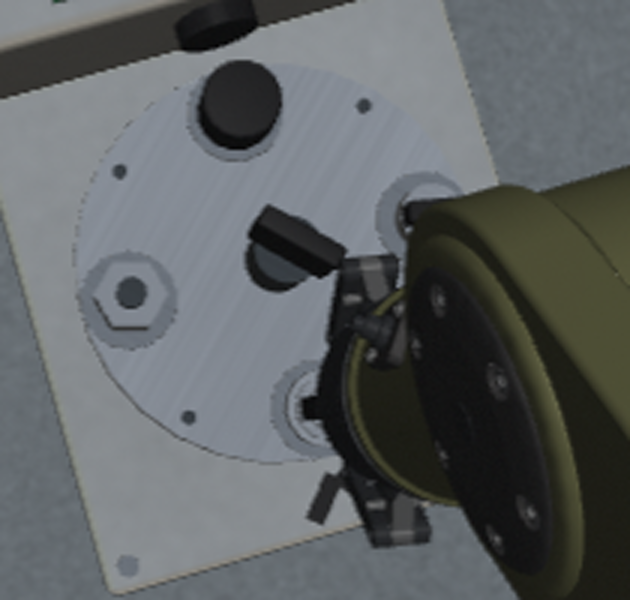

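The stop is reached (the vertical moment rose to -0.24 N m, yaw +78.5°), with the turret still in place. The inner finger has limited room to the knob, so I'll open half-way and lift.

servo_tool(
  commands=[
    [[0,0,0],0,0],
    [[0,0,0],0,0],
    [[0,0,0],0,0],
    [[0,0,0],0,0],
    [[0,0,0],0,0],
    [[0,0,0],0,0],
    [[0,0,-0.8],0,0],
    [[0,0,-1.2],0,0],
    [[0,0,-1.2],0,0],
    [[0,0,-1.2],0,0],
    [[0,0,-1.2],0,0],
    [[0,0,-1.5],0,0],
    [[0,0,-1.5],0,0],
    [[0,0,-1.5],0,0],
    [[0,0,-1.5],0,0],
    [[0,0,0],0,0],
  ],
)

```text
time_s: 15.58
tool_pos: [0.4809, -0.1165, 0.2472]
orientation: [[0.996, 0.084, 0.004], [0.084, -0.996, -0.001], [0.004, 0.001, -1.0]]
ft_force: [0.1, -0.2, -0.1]
finger_gap: 0.0428
```

servo_tool(
  commands=[
    [[0,2,0],0,0],
    [[0,2,0],0,0],
    [[0,2,0],0,0],
    [[0,2,0],0,0],
    [[0,2,0],0,0],
    [[0,2,0],0,0],
    [[0,2,0],0,0],
    [[0,2,0],0,0],
    [[0,2,0],0,0],
    [[0,0,0],0,0],
    [[0,0,0],0,0],
    [[0,0,0],0,0],
  ],
)

```text
time_s: 16.58
tool_pos: [0.4947, -0.2953, 0.2439]
orientation: [[0.996, 0.085, -0.0], [0.085, -0.996, 0.001], [-0.0, -0.001, -1.0]]
ft_force: [0.4, 0.4, 0.0]
finger_gap: 0.0428
```

```bash
python3 -c "
from h import *
go(.480,-.117,.128,4.7)
for n in('side','top'):
  c=camera(n);s=(slice(80,250),slice(210,420)) if n=='side' else (slice(90,290),slice(290,500))
  cv2.imwrite(f'pics/{n}5z.png',cv2.resize(c['pixels'][s][...,::-1],None,fx=3,fy=3,interpolation=cv2.INTER_CUBIC))"
```

```text
t 16.5833 pos [ 0.4947 -0.2953  0.2439] yaw 4.85 tilt [-0.0004  0.001 ] q [ 53.4  28.3 -39.3  93.9  19.3  64.8  14. ] F [0.4 0.4 0. ] M [-0.01  0.03 -0.  ] gap 0.0428
shift cm [  0.05 -17.88  11.61] turn rad 0.003
```

View pics/side5z.png

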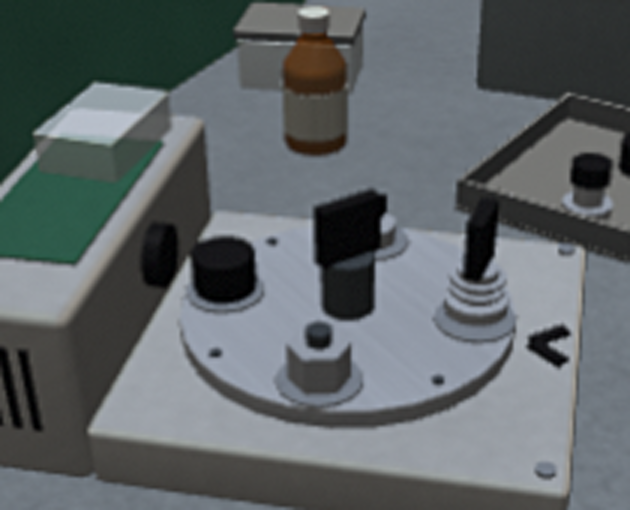

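View pics/top5z.png

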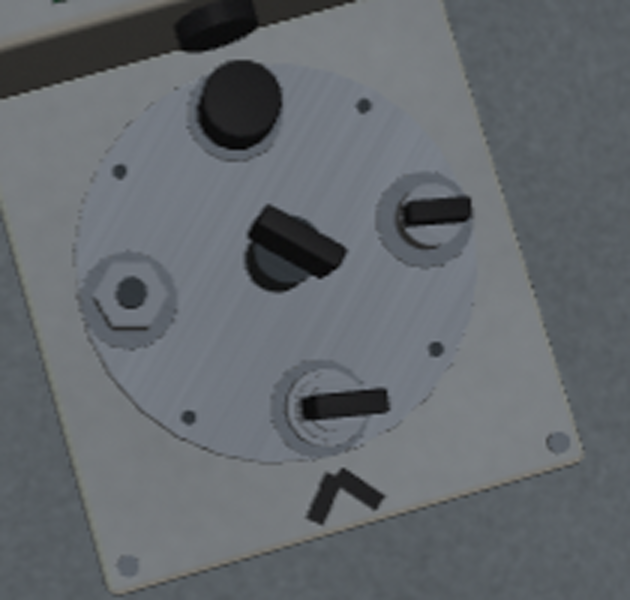

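The top view shows the screws unmoved at (120,172), (188,418), (436,349). The wing runs from (305,405) to (388,398), i.e. bar at about 95°, 80° from tight. The arm is clear, so I'm handing in.

```bash
python3 -c "
from plant import r
print(r.job_done())"
```

```text
the job is handed in; nothing more can be done
None
```

I turned the turret by its knob about 69.5° clockwise, which put the tall lamp holder at the service mark. I then gripped its wing and unscrewed it anticlockwise to the stop. After that I let go, moved the arm clear and handed the job in at about 16.7 s; the hand-in gives no verdict.

**Turret:** Measured from the disc screws in the top view, the holder stood at 194.5° against the mark's 194.8°. The screws were at the same pixels after unscrewing and after release.

**Holder:** The wing ended at about 95°, which is about 80° (1.4 rad) from tight. The wrist moment also rose at the stop.

**Arm:** The forces I read after each move stayed below about 11 N. The last reading was near zero, with the gripper about 18 cm from the holder.

**Disagreements:** The two views differed by 2 to 3 mm, about the stated calibration error. The wing's starting angle read 17.6° from its drawn edges but 16.3° from the gripped jaws.

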